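# Seat a stepped spindle level in the sprung saddles of an inspection stand

### The job

Take the loose steel spindle from the bench and lay it on the inspection stand, its thick journal in the saddle with the wider notch and its thin journal in the narrower one, then press it down, gently and one end at a time, until both ends have snapped past the sprung rollers and it lies level on the bottom of both notches. The saddles' carriage is only held by friction clamps: it must not be pushed down from the height it is set to. Let go of the spindle, and leave the small bench timer behind the stand where it is.

Things in the scene. Friction and masses are not known exactly. Their poses are not given: they have to be found in the camera images.
- spindle: Loose steel spindle, 0.25 kg, 200 mm long, on the bench. Origin mid-axis, x along it to the thin end, z up. In mm along x: square end 22x22 from -100 to -82; thick journal, diameter 18, to -40; dark grooved shank, diameter 14, to 40 (grip it here); thin journal, diameter 10, to 82; square end 22x22 to 100. It lies on its square ends, axis level 11 mm up.
- thick_journal (a point): Point on the spindle's axis in the middle of the thick journal (60 mm from its centre); axes as the spindle.
- thin_journal (a point): Point on the spindle's axis in the middle of the thin journal (60 mm from its centre); axes as the spindle.
- stand: Fixed aluminium stand, base 210x94x10 mm. Origin under its centre, x from wide to narrow saddle, z up. On it a carriage plate, held at a varying height by friction clamps on four posts, bears two saddles 20 mm thick, 60 mm either side of the middle. Each: a 90-degree V notch and, above, two facing sprung rollers, diameter 10 mm, that narrow its mouth; guide arms reach 13 mm above the seat.
- thick_seat (a point): On the carriage: where the thick journal's axis lies when seated in the wide saddle, 72 to 84 mm above the bench; axes as the stand. Rollers' axes 3 mm above it, 23 mm apart. Laid in, the journal rests on the rollers, axis about 11 mm above this point; some 12 N at this saddle part them, then they close over it and hold it down.
- thin_seat (a point): On the carriage: the same for the thin journal in the narrow saddle, as high as the other. Rollers 4 mm above it, 15 mm apart; the journal first rests 11 mm above it; some 12 N part them. A push of 13 to 17 N on the shank, 34 mm off its middle, seats the nearer end; over about 18 N in all (so both ends at once) the carriage slips and sinks for good.
- side_tablet_swing (a joint): Bystander: tablet screen in a black frame on a swing arm on the analyser's front, standing on edge left of the stand (y above about 0.17 m) from 0.14 to 0.34 m above the bench; pass over it or in front of it. Joint value: its swing in rad; it is not part of the job.
- button_timer: Bystander: loose flat bench timer with a display and three buttons, 62x66 mm, 19 mm high, lying behind the stand, left of the spindle; origin under its centre. Leave it.

How it is judged:
By the outcome, as a careful person would: the job done as asked, in the order asked, and still so for the second after the job is handed in, with the robot touching nothing.
It also fails if it takes over 53 s, if anything falls off the work surface, if the arm or the gripper's body presses on something with over 40 N, if the wrist force passes 120 N, or if a joint passes its speed limit or range.

### The arm

A 6-joint arm with a two-finger parallel gripper is mounted at the origin on the work surface; the furniture and walls round the work are solid. World frame = base frame: x ahead of the robot, y to its left, z up, the work surface at z = 0. Lengths are in m, angles in rad, forces in N, time in s.
With the tool pointing down it reaches from about 0.35 to 0.775 m from the base axis. Payload 7.3 kg.
Tool frame: the origin (TCP) lies at the centre of the arm's flange, where the gripper is bolted on; the fingertips stand 178 mm ahead of it and the grasp point (between the pads) lies 159 mm ahead of it; z points along the fingers, y is the line along which they close (so a half turn about z gives the same grasp; the last joint's range is limited). The gripper opens to 92 mm and grips with 3 to 60 N. Pads are 19 mm wide; open, the fingers measure 130 mm over their backs; the gripper's body (75 mm by 190 mm) begins 47 mm behind the grasp point.
Start: joints at [1.02, 0.342, 1.524, -0, 1.275, -0.146], TCP at [0.207, 0.483, 0.405] pointing down, gripper open.
Joint ranges: [-2.53, 2.53], [-0.77, 2.02], [0.04, 2.7], [-1, 4.14], [0.28, 2.66], [-3.11, 3.11]. Speed limits (rad/s): [2.57, 2.57, 3.14, 3.14, 3.14, 3.14].

### API

Orientations are given as [roll, pitch, yaw] about the fixed x, y, z axes, in that order (R = Rz(yaw) Ry(pitch) Rx(roll)).
In Python, from cell import robot, eyes, sensors gives the robot as it stands (robot), with the cameras (eyes) and the readings (sensors).
- The arm moves only by the shell command python3 drive.py FILE [OPENING] [FORCE], which reads ROWS from the file FILE. ROWS is one flat JSON list of numbers that holds 1 to 8 rows one after another, with no inner brackets; each row has 6 numbers: dx, dy, dz in m, then a rotation vector rx, ry, rz in rad; each row shifts and turns the commanded pose from where the row before left it, along the tool's axes as they then stand; what a row does not reach is not made up. A row lasts 1/12 s, in which the tool goes at most 0.0417 m and 0.125 rad, less where a joint would pass 70% of its speed; a pose out of reach is approached as far as the arm can. OPENING is the finger opening in m, set as the command begins (- or left out keeps the last). The fingers move at their own pace and stop on an object; FORCE is the grip in N (left out, the last holds). Time passes only in rows, so rows that do not move let the fingers close. It prints the time, the measured TCP pose, the force, the opening and the grip force at its end. Input that does not fit is refused with a message, and nothing moves.
- sensors.observe(): the state, without advancing time (a new reading comes with each control period).
- eyes.read_camera(name): name is "scene" or "top" or "wrist"; returns a dict with "image" (480x640x3 uint8, red, green, blue), "fx", "fy", "cx", "cy" (pixels), "pose" (4x4, takes a point from camera to world coordinates). Camera axes: x right, y down, z forward; pixel columns grow to the right and rows downward; lengths in m; the calibration is good to about 2 mm. A picture is of the moment at which its call begins. There is no depth.
- robot.hand_in(): hands the job in; it is judged then, once.
The state is a dict: "time": time; "qpos": joint angles; "qvel": joint speeds; "joint_efforts": joint torques, N m; "tool_pos": TCP position; "tool_rot": TCP orientation; "contact_force": force on the tool from outside, world axes, zero at the start; "torque": the same for the moment, N m; "opening": finger opening in m; "grip_force": force on a finger pad.
Only numpy, scipy, OpenCV 4.12 (cv2) and the standard library are available. Lean on these libraries where they do the work, as an engineer would, in place of code of your own. Each camera call takes 0.05 s, during which the arm holds its last target. There are 200 camera calls.

## Working session

There is one attempt and no reset: what is moved stays moved. The work goes in short steps, Python scripts to look and compute and a shell command to move; the robot and the scene stay as the last step left them, time stands still between calls to the robot, and variables do not carry over. Pictures are saved under pics/ and viewed, at most 12 in all, crops included, and the job is handed in when it is done.

```bash
ls; mkdir -p pics
cat > h.py <<'E'
import numpy as np, cv2
from cell import robot, eyes, sensors
def cam(n,f=None):
    c=eyes.read_camera(n)
    if f: cv2.imwrite('pics/'+f,c['image'][:,:,::-1])
    return c
def ray(c,u,v):
    d=np.array([(u-c['cx'])/c['fx'],(v-c['cy'])/c['fy'],1.]);P=np.array(c['pose'])
    return P[:3,3],P[:3,:3]@d
def onz(c,u,v,z):
    o,d=ray(c,u,v);return o+d*(z-o[2])/d[2]
def proj(c,p):
    P=np.array(c['pose']);q=P[:3,:3].T@(np.array(p)-P[:3,3])
    return np.array([c['cx']+c['fx']*q[0]/q[2],c['cy']+c['fy']*q[1]/q[2]])
E
python3 - <<'E'
from h import *
for n in('scene','top'):
    c=cam(n,n+'0.png');print(n,c['fx'],c['cx'],c['cy'],np.round(c['pose'],3).tolist())
s=sensors.observe();print(s['time'],s['tool_pos'],s['tool_rot'],s['opening'])
E
```

```text
cell.py
drive.py
pics
scene 537.96186039352 314.8977237573978 242.01639470787163 [[0.615, -0.593, 0.52, 0.033], [-0.789, -0.46, 0.407, -0.333], [-0.002, -0.661, -0.751, 0.87], [0.0, 0.0, 0.0, 1.0]]
top 619.2647565960386 321.904967444504 242.0060835317529 [[-0.022, -0.994, 0.104, 0.394], [-1.0, 0.022, -0.002, 0.06], [0.0, -0.104, -0.995, 1.232], [0.0, 0.0, 0.0, 1.0]]
0.1 [0.20667369 0.48247892 0.40411302] [-3.14020257e+00 -1.89616825e-04  2.73680158e+00] 0.09170849340195907
```

View pics/scene0.png

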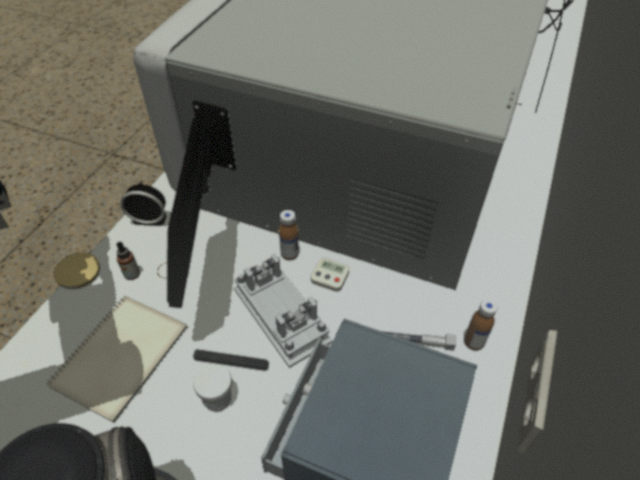

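View pics/top0.png

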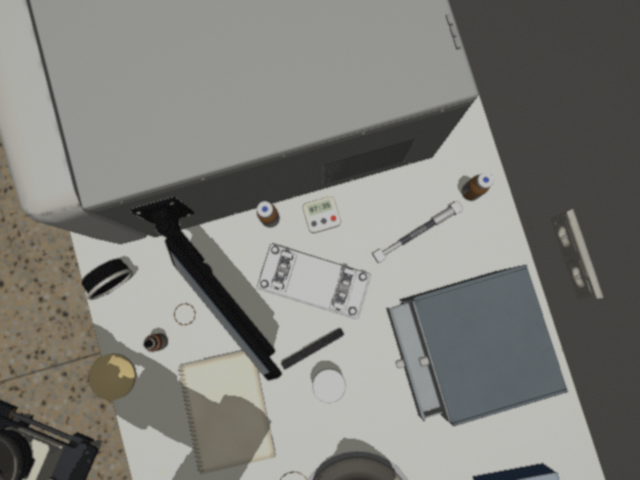

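The top view shows the spindle from about (379,255) to (457,209). The stand is at about (315,281), the timer at (322,215), and the tablet runs from (170,235) to (275,375). I'll zoom in to tell the thick and thin ends apart.

Run:
```python
from h import *
i=cv2.imread('pics/top0.png');a=cv2.resize(i[190:330,250:475],(800,498),interpolation=cv2.INTER_CUBIC)
cv2.imwrite('pics/z0.png',a)
c=cam('top')
for n,u,v,z in[('A',379,255,.015),('B',457,209,.015),('stand',315,281,.05),('timer',322,215,.019),('cornerL',272,244,.01),('cornerR',370,268,.01)]: print(n,onz(c,u,v,z).round(3))
```

```text
A [ 0.493 -0.055  0.015]
B [ 0.581 -0.213  0.015]
stand [0.443 0.072 0.05 ]
timer [0.575 0.056 0.019]
cornerL [0.52  0.156 0.01 ]
cornerR [ 0.468 -0.037  0.01 ]
```

View pics/z0.png

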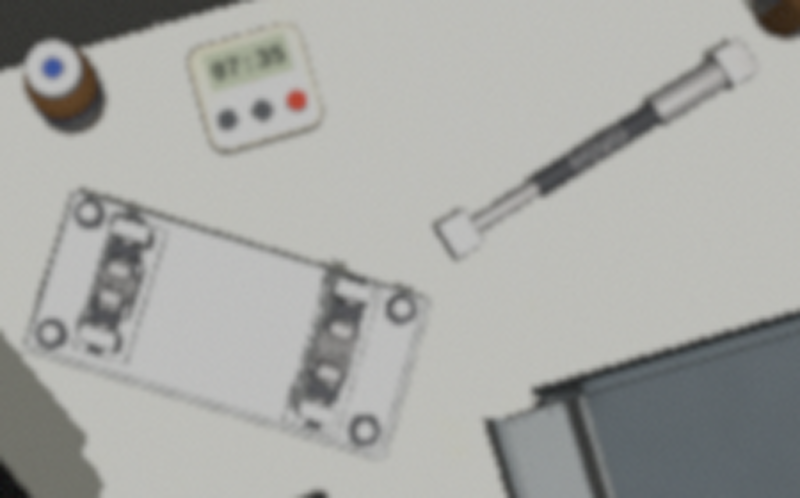

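```bash
echo '[0, 0, -0.04, 0, 0, 0, 0, 0, -0.04, 0, 0, 0, 0, 0, -0.04, 0, 0, 0, 0, 0, -0.04, 0, 0, 0, -0.03, -0.024, 0, 0, 0, 0, -0.03, -0.024, 0, 0, 0, 0]' > mv.in && python3 drive.py mv.in
```

```text
time: 0.65
tool_pos: [0.2427, 0.4149, 0.5671]
tool_rot: [3.136, 0.002, 2.74]
contact_force: [0.2, 0.1, -0.5]
opening: 0.0919
grip_force: 0.0
```

```bash
echo '[-0.032, -0.025, 0, 0, 0, 0, -0.032, -0.025, 0, 0, 0, 0, -0.032, -0.025, 0, 0, 0, 0, -0.032, -0.025, 0, 0, 0, 0, -0.032, -0.025, 0, 0, 0, 0, -0.032, -0.025, 0, 0, 0, 0, -0.032, -0.025, 0, 0, 0, 0, -0.032, -0.025, 0, 0, 0, 0]' > mv.in && python3 drive.py mv.in && echo '[-0.032, -0.025, 0, 0, 0, 0, -0.032, -0.025, 0, 0, 0, 0, -0.032, -0.025, 0, 0, 0, 0, -0.032, -0.025, 0, 0, 0, 0, 0, 0, 0, 0, 0, 0, 0, 0, 0, 0, 0, 0]' > mv.in && python3 drive.py mv.in
python3 - <<'E'
from h import *
c=cam('wrist','w1.png');s=sensors.observe();print(s['tool_pos'],s['tool_rot'],c['fx'],np.round(c['pose'],3).tolist())
c=cam('scene');print(c['fx'])
E
```

```text
time: 1.32
tool_pos: [0.3998, 0.1282, 0.5647]
tool_rot: [3.141, 0.0, 2.737]
contact_force: [1.5, -0.1, 0.3]
opening: 0.0921
grip_force: 0.0
time: 1.82
tool_pos: [0.4786, -0.014, 0.5636]
tool_rot: [-3.141, -0.002, 2.733]
contact_force: [-0.2, 0.4, -0.0]
opening: 0.0918
grip_force: 0.0
[ 0.47799511 -0.01273038  0.56410319] [ 3.14143668e+00 -1.68756267e-03  2.73501275e+00] 403.5744705926667 [[0.398, 0.889, 0.229, 0.417], [0.917, -0.385, -0.1, 0.012], [-0.001, 0.25, -0.968, 0.543], [0.0, 0.0, 0.0, 1.0]]
537.96186039352
```

View pics/w1.png

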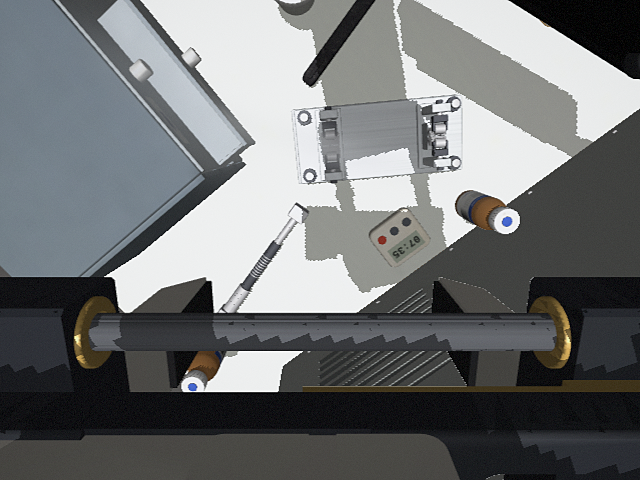

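Run:
```python
from h import *
i=cv2.imread('pics/w1.png');cv2.imwrite('pics/z1.png',cv2.resize(i[85:192,288:470],(800,470),interpolation=cv2.INTER_CUBIC))
```

```text
(no output)
```

View pics/z1.png

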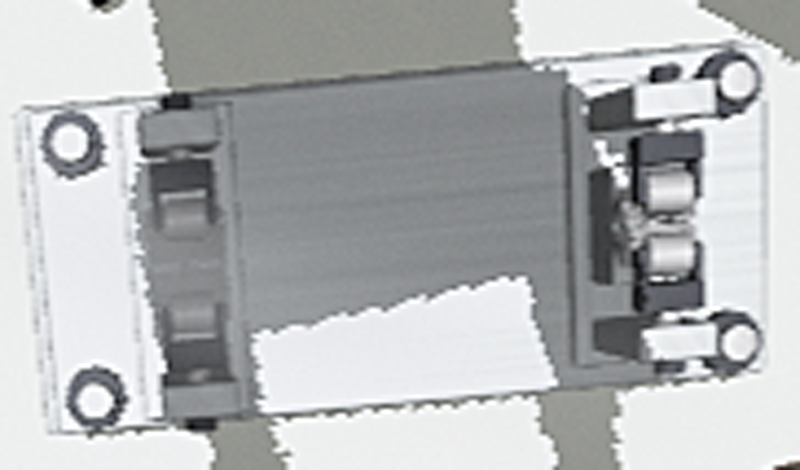

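The roller gap is wider in the image-left saddle (y-) and narrower on the right (y+), so the stand yaw is about 75°. The spindle's thin end is at (299,212), nearest the stand. Next I'll move above the spindle.

```bash
echo '[0, 0, 0.03, 0, 0, 0.108, 0, 0, 0.04, 0, 0, 0.108, 0, 0, 0.04, 0, 0, 0.108, 0, 0, 0.04, 0, 0, 0.108, 0, 0, 0.04, 0, 0, 0.108, 0, 0, 0.03, 0, 0, 0.108]' > mv.in && python3 drive.py mv.in && echo '[-0.034, -0.002, 0, 0, 0, 0, -0.034, -0.002, 0, 0, 0, 0, -0.034, -0.002, 0, 0, 0, 0, -0.033, -0.002, 0, 0, 0, 0, 0, 0, 0, 0, 0, 0, 0, 0, 0, 0, 0, 0]' > mv.in && python3 drive.py mv.in
python3 - <<'E'
from h import *
c=cam('wrist','w2.png');s=sensors.observe();print(s['tool_pos'],s['tool_rot'],np.round(c['pose'],3).tolist())
E
```

```text
time: 2.42
tool_pos: [0.4763, -0.0103, 0.3425]
tool_rot: [-3.14, -0.001, 2.086]
contact_force: [1.0, -0.1, 0.2]
opening: 0.092
grip_force: 0.0
time: 2.92
tool_pos: [0.5379, -0.1331, 0.3448]
tool_rot: [3.141, -0.0, 2.089]
contact_force: [-1.1, -0.0, -0.2]
opening: 0.0918
grip_force: 0.0
[ 0.53749696 -0.13217185  0.34479651] [ 3.14151210e+00 -7.58701306e-04  2.08964703e+00] [[0.869, 0.479, 0.125, 0.505], [0.495, -0.841, -0.219, -0.075], [0.0, 0.252, -0.968, 0.324], [0.0, 0.0, 0.0, 1.0]]
```

View pics/w2.png

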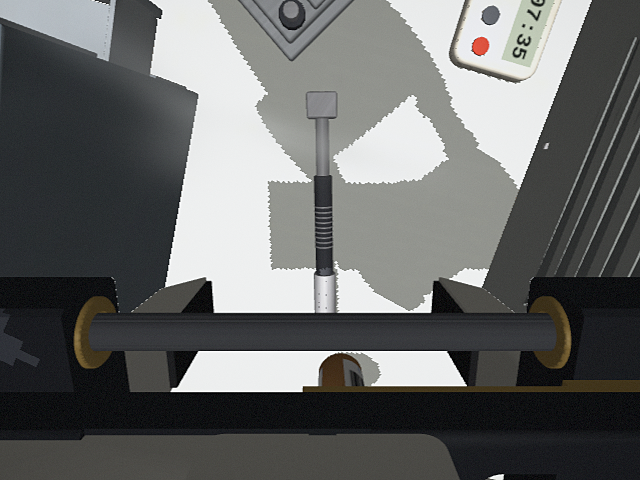

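The shank spans (323,176) to (324,275), and the thin square end is centred at (321,105). I'll turn these into positions.

Run:
```python
from h import *
c=cam('wrist');s=sensors.observe()
a=onz(c,323,176,.014);b=onz(c,324,275,.014);q=onz(c,321.5,93,.022);t=onz(c,322,146,.012)
print(a,b,np.linalg.norm(a-b),(a+b)/2,np.arctan2(*(a-b)[1::-1]),q,t,np.arctan2(*(t-b)[1::-1]))
y=s['tool_rot'][2];print(y,s['tool_pos'])
d=(a+b)/2-s['tool_pos'];print('dx,dy',d@[np.cos(y),np.sin(y),0],d@[np.sin(y),-np.cos(y),0])
```

```text
[ 0.51927778 -0.0989775   0.014     ] [ 0.55945102 -0.16767576  0.014     ] 0.07958228115132075 [ 0.5393644  -0.13332663  0.014     ] 2.099948106270743 [ 0.4891823 -0.0484588  0.022    ] [ 0.50762485 -0.08008357  0.012     ] 2.1050725567273405
2.0903996927778183 [ 0.5373127  -0.13173391  0.34487022]
dx,dy -0.002401252481397404 0.0009900615532413787
```

Run:
```python
from h import *
T=cam('top');S=cam('scene')
for a,b in(((413,297),(345,322)),((526,267),(475,366))):
    o1,d1=ray(T,*a);o2,d2=ray(S,*b)
    k,r,_,_=np.linalg.lstsq(np.c_[d1,-d2],o2-o1,rcond=None);print((o1+d1*k[0]).round(3),(o2+d2*k[1]).round(3))
c=cam('wrist')
for z in(0,.1,.13):print(z,onz(c,197,95,z).round(3),onz(c,165,280,z).round(3))
```

```text
[ 0.407 -0.094  0.184] [ 0.409 -0.096  0.185]
[ 0.453 -0.283  0.197] [ 0.454 -0.284  0.198]
0 [ 0.407 -0.094  0.   ] [ 0.447 -0.243  0.   ]
0.1 [ 0.437 -0.088  0.1  ] [ 0.464 -0.191  0.1  ]
0.13 [ 0.446 -0.086  0.13 ] [ 0.47  -0.175  0.13 ]
```

```bash
echo '[-0.002, 0.001, 0.04, 0, 0, -0.012, 0, 0, 0.04, 0, 0, 0, 0, 0, 0.04, 0, 0, 0, 0, 0, 0.03, 0, 0, 0, 0, 0, 0.013, 0, 0, 0, 0, 0, 0, 0, 0, 0]' > mv.in && python3 drive.py mv.in 0.05
python3 - <<'E'
from h import *
print(sensors.observe()['tool_pos'])
E
```

```text
time: 3.67
tool_pos: [0.539, -0.1333, 0.18]
tool_rot: [-3.14, -0.003, 2.102]
contact_force: [0.4, 1.3, 1.0]
opening: 0.0564
grip_force: 0.0
[ 0.53897661 -0.13328986  0.17996977]
```

```bash
echo '[0, 0, -0.001, 0, 0, 0, 0, 0, 0, 0, 0, 0, 0, 0, 0, 0, 0, 0, 0, 0, 0, 0, 0, 0, 0, 0, 0, 0, 0, 0, 0, 0, 0, 0, 0, 0]' > mv.in && python3 drive.py mv.in 0.005 30 && echo '[0, 0, -0.02, 0, 0, 0, 0, 0, -0.04, 0, 0, 0, 0, 0, -0.04, 0, 0, 0, 0, 0, -0.04, 0, 0, 0, 0, 0, 0, 0, 0, 0]' > mv.in && python3 drive.py mv.in
```

```text
time: 4.17
tool_pos: [0.5396, -0.1346, 0.183]
tool_rot: [3.141, 0.0, 2.101]
contact_force: [0.4, 0.6, 0.2]
opening: 0.0161
grip_force: 0.0
time: 4.58
tool_pos: [0.5411, -0.1352, 0.3306]
tool_rot: [3.133, 0.011, 2.101]
contact_force: [0.8, -0.1, -1.3]
opening: 0.0131
grip_force: 30.0
```

Run:
```python
from h import *
c=cam('wrist','w3.png');w=dict(c);w['pose']=[[.398,.889,.229,.417],[.917,-.385,-.1,.012],[-.001,.25,-.968,.543],[0,0,0,1]]
T=cam('top')
for C,p,q in((w,(330.6,145.4),(440.4,135.7)),(T,(343.4,287),(283.2,268.7))):
  for z in(.075,.087):
    a=onz(C,*p,z);b=onz(C,*q,z);print(z,a.round(4),b.round(4),np.linalg.norm(a-b).round(4),((a+b)/2).round(4),np.arctan2(*(b-a)[1::-1]).round(3))
s=sensors.observe();print(s['tool_pos'],s['contact_force'],s['opening'],s['grip_force'])
```

```text
0.075 [0.4287 0.0171 0.075 ] [0.4679 0.1341 0.075 ] 0.1235 [0.4483 0.0756 0.075 ] 1.247
0.087 [0.4284 0.0169 0.087 ] [0.4666 0.131  0.087 ] 0.1203 [0.4475 0.074  0.087 ] 1.247
0.075 [0.4299 0.019  0.075 ] [0.4665 0.1307 0.075 ] 0.1175 [0.4482 0.0748 0.075 ] 1.254
0.087 [0.4296 0.0194 0.087 ] [0.4658 0.1299 0.087 ] 0.1163 [0.4477 0.0747 0.087 ] 1.254
[ 0.53954361 -0.13466741  0.3240122 ] [-0.73116301  0.55838743 -3.37859356] 0.013182729986176074 29.996027648448944
```

View pics/w3.png

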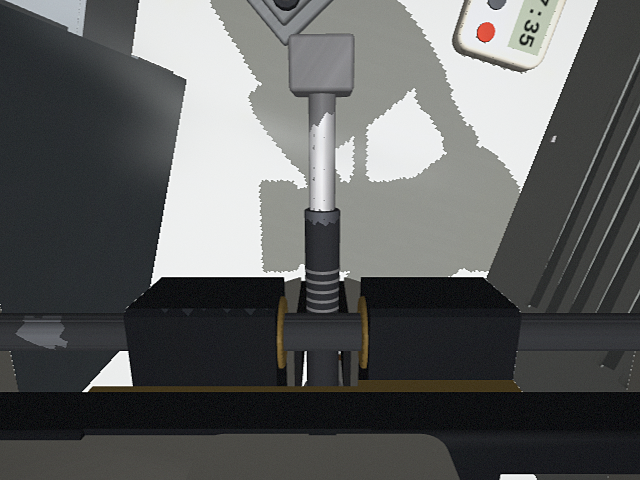

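```bash
echo '[0.038, 0.004, 0, 0, 0, 0, 0.038, 0.004, 0, 0, 0, 0, 0.038, 0.004, 0, 0, 0, 0, 0, 0, 0, 0, 0, 0.12, 0, 0, 0, 0, 0, 0.12, 0, 0, 0, 0, 0, 0.12, 0, 0, 0, 0, 0, 0.12, 0, 0, 0, 0, 0, 0.12]' > mv.in && python3 drive.py mv.in && echo '[0, 0, 0, 0, 0, 0.12, 0, 0, 0, 0, 0, 0.12, 0, 0, 0, 0, 0, 0]' > mv.in && python3 drive.py mv.in
python3 - <<'E'
from h import *
c=cam('wrist','w4.png');s=sensors.observe();p=s['tool_pos'];y=s['tool_rot'][2];print(p,s['tool_rot'])
d=np.array([.4478,.0747])-p[:2];print('dx,dy',d@[np.cos(y),np.sin(y)],d@[np.sin(y),-np.cos(y)])
a=onz(c,322,212,p[2]-.165)-p;print('junction',a[:2]@[np.cos(y),np.sin(y)],a[:2]@[np.sin(y),-np.cos(y)])
E
```

```text
time: 5.35
tool_pos: [0.4916, -0.0299, 0.3204]
tool_rot: [-3.137, -0.001, 1.495]
contact_force: [-0.7, -0.5, -2.0]
opening: 0.0131
grip_force: 30.0
time: 5.6
tool_pos: [0.4916, -0.0301, 0.3205]
tool_rot: [-3.137, 0.0, 1.256]
contact_force: [-0.5, 0.7, -1.3]
opening: 0.0134
grip_force: 30.0
[ 0.49172878 -0.0301506   0.32078155] [-3.13746988e+00  2.93368903e-04  1.26296858e+00]
dx,dy 0.08661204197481318 -0.07363246416493997
junction 0.04042412150523493 -0.00027110558989513084
```

View pics/w4.png

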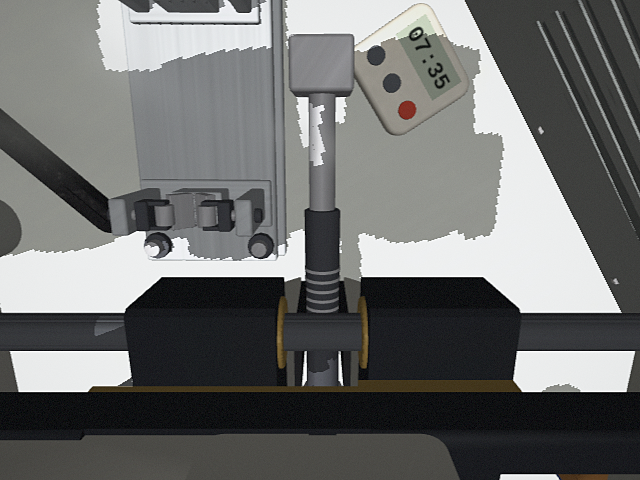

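Run:
```python
from h import *
c=cam('wrist');g=cv2.cvtColor(c['image'],cv2.COLOR_RGB2GRAY)
s=sensors.observe();p=s['tool_pos'];y=s['tool_rot'][2];print(p,y)
L=cv2.createLineSegmentDetector().detect(g[:270,80:300])[0][:,0]
for l in L:
    n=np.hypot(*(l[2:]-l[:2]))
    if n>35:
        a=onz(c,l[0]+80,l[1],.08);b=onz(c,l[2]+80,l[3],.08);t=np.arctan2(*(b-a)[1::-1])%np.pi
        print((l+[80,0,80,0]).round().astype(int),int(n),t.round(3))
for uv in((189,212),(186,212),(191,208)):
    a=onz(c,*uv,.085);print(a.round(4))
```

```text
[ 0.49184219 -0.03017141  0.32114182] 1.2645622011057116
[179 228 136 229] 43 2.866
[259  24 134  23] 125 2.822
[218  12 169  11] 48 2.821
[132  19 257  21] 125 2.821
[ 80 173 108 197] 37 2.067
[271  44 271   1] 43 1.247
[286   1 285  38] 37 1.23
[109 196 155 185] 47 3.07
[127  66 121   0] 65 1.25
[284  39 286 209] 170 1.251
[288  89 287  42] 47 1.255
[172 187 227 187] 55 2.844
[197 260 162 260] 35 2.832
[274   1 277 243] 242 1.25
[142 177 271 178] 128 2.82
[163 257 201 258] 37 2.82
[283 241 280   1] 240 1.25
[267 181 141 179] 126 2.82
[269 224 269 182] 42 1.24
[275 243 271  49] 193 1.25
[290  38 291  86] 47 1.262
[271 181 272 222] 41 1.256
[140 186 128  72] 114 1.25
[0.431  0.0179 0.085 ]
[0.4294 0.0184 0.085 ]
[0.4329 0.0196 0.085 ]
```

```bash
echo '[0.029, -0.0244, 0, 0, 0, 0, 0.029, -0.0244, 0, 0, 0, 0, 0.029, -0.0244, 0, 0, 0, 0, 0, 0, 0.02, 0, 0, 0.0135, 0, 0, 0.015, 0, 0, 0, 0, 0, 0, 0, 0, 0, 0, 0, 0, 0, 0, 0]' > mv.in && python3 drive.py mv.in
python3 - <<'E'
from h import *
c=cam('wrist','w5.png');cam('scene','s5.png');s=sensors.observe();print(s['tool_pos'],s['tool_rot'],s['contact_force'])
S=cv2.imread('pics/s5.png')[220:370,210:350]
cv2.imwrite('pics/z5.png',np.hstack([cv2.imread('pics/w5.png')[0:320,140:460],cv2.resize(S,(300,320),interpolation=cv2.INTER_CUBIC)]))
E
```

```text
time: 6.28
tool_pos: [0.4488, 0.075, 0.287]
tool_rot: [-3.139, 0.001, 1.25]
contact_force: [0.4, -0.3, -2.0]
opening: 0.0131
grip_force: 30.0
[0.44951564 0.07468009 0.28815854] [ 3.14105759e+00 -2.73982683e-04  1.24801844e+00] [ 0.06024112  1.06903719 -2.8712501 ]
```

View pics/z5.png

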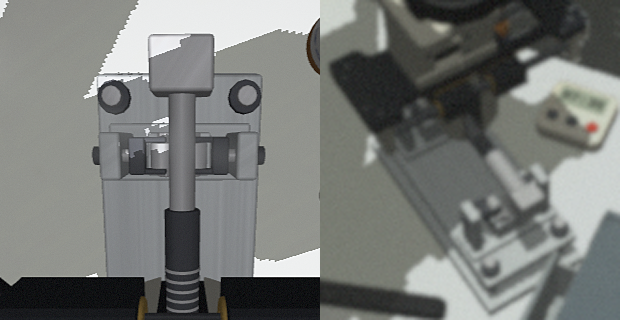

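The narrow saddle's pins are at crop columns 92 and 266 (middle 179) and the spindle is at 182, so it needs a shift of about -1.2 mm in tool y. Both journals line up with the saddles. I'll lower it with force checks.

```bash
echo '[0, -0.0012, 0.005, 0, 0, 0, 0, 0, 0.005, 0, 0, 0, 0, 0, 0.004, 0, 0, 0, 0, 0, 0.003, 0, 0, 0, 0, 0, 0, 0, 0, 0]' > mv.in && python3 drive.py mv.in;  echo '[0, 0, 0.002, 0, 0, 0, 0, 0, 0, 0, 0, 0]' > mv.in && python3 drive.py mv.in; echo '[0, 0, 0.002, 0, 0, 0, 0, 0, 0, 0, 0, 0]' > mv.in && python3 drive.py mv.in
```

```text
time: 6.8
tool_pos: [0.4478, 0.0752, 0.27]
tool_rot: [-3.14, 0.0, 1.247]
contact_force: [0.6, 0.4, -1.5]
opening: 0.0131
grip_force: 30.0
time: 6.97
tool_pos: [0.4479, 0.0753, 0.2685]
tool_rot: [-3.141, -0.0, 1.247]
contact_force: [-1.4, 1.3, -1.2]
opening: 0.013
grip_force: 30.0
time: 7.13
tool_pos: [0.4473, 0.0756, 0.2669]
tool_rot: [-3.139, 0.0, 1.247]
contact_force: [-4.8, 2.4, 4.7]
opening: 0.0131
grip_force: 30.0
```

```bash
echo '[0, -0.001, -0.001, 0, 0, 0, 0, -0.0005, 0, 0, 0, 0, 0, 0, 0, 0, 0, 0]' > mv.in && python3 drive.py mv.in;  echo '[0, 0, 0.001, 0, 0, 0, 0, 0, 0, 0, 0, 0]' > mv.in && python3 drive.py mv.in
```

```text
time: 7.38
tool_pos: [0.4466, 0.0758, 0.2678]
tool_rot: [3.141, -0.0, 1.247]
contact_force: [-0.7, -0.6, -1.6]
opening: 0.0129
grip_force: 30.0
time: 7.55
tool_pos: [0.4468, 0.0758, 0.267]
tool_rot: [3.141, -0.0, 1.247]
contact_force: [-0.9, 0.0, 3.0]
opening: 0.013
grip_force: 30.0
```

```bash
echo '[0, 0, -0.0003, 0, 0, 0, 0, 0, 0, 0, 0, 0]' > mv.in && python3 drive.py mv.in;  echo '[0, 0, 0, 0, 0, 0, 0, 0, 0, 0, 0, 0, 0, 0, 0, 0, 0, 0, 0, 0, 0, 0, 0, 0]' > mv.in && python3 drive.py mv.in 0.03; echo '[0, 0, -0.015, 0, 0, 0, 0, 0, -0.02, 0, 0, 0, 0, 0, 0, 0, 0, 0]' > mv.in && python3 drive.py mv.in
```

```text
time: 7.72
tool_pos: [0.4468, 0.0758, 0.2671]
tool_rot: [3.141, -0.0, 1.247]
contact_force: [1.5, -0.1, 0.3]
opening: 0.0131
grip_force: 30.0
time: 8.05
tool_pos: [0.4466, 0.0758, 0.267]
tool_rot: [3.142, -0.0, 1.247]
contact_force: [0.4, 0.9, -0.1]
opening: 0.0292
grip_force: 0.0
time: 8.3
tool_pos: [0.4474, 0.0759, 0.3046]
tool_rot: [3.137, -0.002, 1.247]
contact_force: [1.6, 0.1, 0.4]
opening: 0.0304
grip_force: 0.0
```

Run:
```python
from h import *
cam('wrist','w6.png');cam('scene','s6.png')
S=cv2.imread('pics/s6.png')[220:370,210:350]
cv2.imwrite('pics/z6.png',np.hstack([cv2.imread('pics/w6.png')[0:320,140:460],cv2.resize(S,(300,320),interpolation=cv2.INTER_CUBIC)]))
s=sensors.observe();print(s['tool_pos'],s['contact_force'],s['opening'])
```

```text
[0.44661668 0.07582327 0.3022829 ] [-0.5600606  -0.35954456  0.60038829] 0.03022226143160559
```

View pics/z6.png

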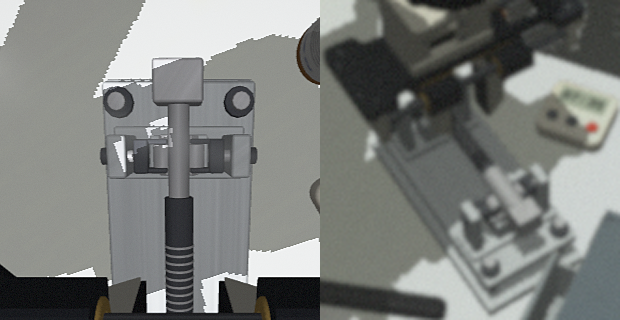

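The spindle rests on both saddles' rollers, centred and released, and the timer hasn't moved. Before pressing I'll check clearance to the tablet.

Run:
```python
from h import *
T=cam('top');g=cv2.imread('pics/top0.png')
S=cam('scene')
for z in(.14,.34):
    for uv in((278,372),(268,345),(238,303),(203,260)):print(z,uv,onz(T,*uv,z).round(3))
# lower right tip of tablet: scene bottom corner right (184,305), top view (278,372)
for a,b in(((278,372),(184,304)),((268,345),(184,304))):
    o1,d1=ray(T,*a);o2,d2=ray(S,*b);k=np.linalg.lstsq(np.c_[d1,-d2],o2-o1,rcond=None)[0];print((o1+d1*k[0]).round(3),(o2+d2*k[1]).round(3))
y=1.247;x=np.array([np.cos(y),np.sin(y)]);t=np.array([np.sin(y),-np.cos(y)])
for k in(.034,.05):
    p=np.array([.4466,.0758])+k*x;print(k,p,[(p+.0375*x+m*t).round(3) for m in(-.095,0,.095)])
```

```text
0.14 (278, 372) [0.283 0.138 0.14 ]
0.14 (268, 345) [0.33  0.155 0.14 ]
0.14 (238, 303) [0.404 0.207 0.14 ]
0.14 (203, 260) [0.481 0.268 0.14 ]
0.34 (278, 372) [0.304 0.124 0.34 ]
0.34 (268, 345) [0.342 0.138 0.34 ]
0.34 (238, 303) [0.402 0.18  0.34 ]
0.34 (203, 260) [0.465 0.23  0.34 ]
[0.286 0.137 0.165] [0.291 0.133 0.164]
[0.328 0.158 0.105] [0.312 0.17  0.107]
0.034 [0.45741771 0.10803317] [array([0.379, 0.174]), array([0.469, 0.144]), array([0.559, 0.113])]
0.05 [0.46250839 0.12320172] [array([0.384, 0.189]), array([0.474, 0.159]), array([0.565, 0.129])]
```

The tablet is close on the thin side, so I'll press the thick end first. The fingers will be closed and tilted 0.1 rad so the outer edge leads.

```bash
cat > ok.py <<'E'
import sys
from cell import robot, eyes, sensors
s=sensors.observe();f=s['contact_force'][2];print('Z %.4f F %.1f t %.2f'%(s['tool_pos'][2],f,s['time']));sys.exit(f>float(sys.argv[1]))
E
echo '[-0.026, 0, 0, 0, 0, 0, -0.026, 0, 0, 0, 0, 0, 0, 0, 0, 0, 0.1, 0, 0, 0, 0, 0, 0, 0, 0, 0, 0, 0, 0, 0]' > mv.in && python3 drive.py mv.in 0 20; echo '[0, 0, 0.007, 0, 0, 0, 0, 0, 0.006, 0, 0, 0, 0, 0, 0, 0, 0, 0]' > mv.in && python3 drive.py mv.in
```

```text
time: 8.92
tool_pos: [0.4298, 0.026, 0.3014]
tool_rot: [-3.14, -0.098, 1.245]
contact_force: [0.5, -0.6, -0.3]
opening: 0.0023
grip_force: 0.0
time: 9.17
tool_pos: [0.4301, 0.0284, 0.2876]
tool_rot: [-3.139, -0.099, 1.248]
contact_force: [-0.9, 0.1, -0.2]
opening: 0.0005
grip_force: 0.0
```

```bash
q=">/dev/null"
echo '[0, 0, 0.0015, 0, 0, 0, 0, 0, 0, 0, 0, 0]' > mv.in && python3 drive.py mv.in >/dev/null; python3 ok.py 3 && echo '[0, 0, 0.001, 0, 0, 0, 0, 0, 0, 0, 0, 0]' > mv.in && python3 drive.py mv.in >/dev/null; python3 ok.py 3 && echo '[0, 0, 0.001, 0, 0, 0, 0, 0, 0, 0, 0, 0]' > mv.in && python3 drive.py mv.in >/dev/null; python3 ok.py 3 && echo '[0, 0, 0.001, 0, 0, 0, 0, 0, 0, 0, 0, 0]' > mv.in && python3 drive.py mv.in >/dev/null; python3 ok.py 3 && echo '[0, 0, 0.001, 0, 0, 0, 0, 0, 0, 0, 0, 0]' > mv.in && python3 drive.py mv.in >/dev/null; python3 ok.py 3
```

```text
Z 0.2872 F 0.3 t 9.33
Z 0.2872 F 0.3 t 9.33
Z 0.2872 F 0.3 t 9.33
Z 0.2872 F 0.3 t 9.33
Z 0.2872 F 0.3 t 9.33False
False
False
False
False
```

```bash
sed -i 's/sys.exit(f>float(sys.argv\[1\]))/sys.exit(int(f>float(sys.argv[1])))/' ok.py
echo '[0, 0, 0.001, 0, 0, 0, 0, 0, 0, 0, 0, 0]' > mv.in && python3 drive.py mv.in >/dev/null; python3 ok.py 3 && echo '[0, 0, 0.001, 0, 0, 0, 0, 0, 0, 0, 0, 0]' > mv.in && python3 drive.py mv.in >/dev/null && python3 ok.py 3 && echo '[0, 0, 0.001, 0, 0, 0, 0, 0, 0, 0, 0, 0]' > mv.in && python3 drive.py mv.in >/dev/null && python3 ok.py 3 && echo '[0, 0, 0.001, 0, 0, 0, 0, 0, 0, 0, 0, 0]' > mv.in && python3 drive.py mv.in >/dev/null && python3 ok.py 3 && echo '[0, 0, 0.001, 0, 0, 0, 0, 0, 0, 0, 0, 0]' > mv.in && python3 drive.py mv.in >/dev/null && python3 ok.py 3
```

```text
Z 0.2865 F -0.5 t 9.50
Z 0.2856 F -0.1 t 9.67
Z 0.2845 F 0.5 t 9.83
Z 0.2835 F 0.5 t 10.00
Z 0.2825 F 0.3 t 10.17
```

```bash
echo '[0, 0, 0.001, 0, 0, 0, 0, 0, 0, 0, 0, 0]' > mv.in && python3 drive.py mv.in >/dev/null; python3 ok.py 3 && echo '[0, 0, 0.001, 0, 0, 0, 0, 0, 0, 0, 0, 0]' > mv.in && python3 drive.py mv.in >/dev/null && python3 ok.py 4 && echo '[0, 0, 0.0007, 0, 0, 0, 0, 0, 0, 0, 0, 0]' > mv.in && python3 drive.py mv.in >/dev/null && python3 ok.py 6 && echo '[0, 0, 0.0005, 0, 0, 0, 0, 0, 0, 0, 0, 0]' > mv.in && python3 drive.py mv.in >/dev/null && python3 ok.py 7 && echo '[0, 0, 0.0005, 0, 0, 0, 0, 0, 0, 0, 0, 0]' > mv.in && python3 drive.py mv.in >/dev/null && python3 ok.py 8
```

```text
Z 0.2815 F 0.1 t 10.33
Z 0.2805 F -0.6 t 10.50
Z 0.2798 F -0.2 t 10.67
Z 0.2794 F -0.8 t 10.83
Z 0.2789 F -0.7 t 11.00
```

```bash
echo '[0, 0, 0.0008, 0, 0, 0, 0, 0, 0, 0, 0, 0]' > mv.in && python3 drive.py mv.in >/dev/null; python3 ok.py 3 && echo '[0, 0, 0.0008, 0, 0, 0, 0, 0, 0, 0, 0, 0]' > mv.in && python3 drive.py mv.in >/dev/null && python3 ok.py 4 && echo '[0, 0, 0.0008, 0, 0, 0, 0, 0, 0, 0, 0, 0]' > mv.in && python3 drive.py mv.in >/dev/null && python3 ok.py 4 && echo '[0, 0, 0.0008, 0, 0, 0, 0, 0, 0, 0, 0, 0]' > mv.in && python3 drive.py mv.in >/dev/null && python3 ok.py 4 && echo '[0, 0, 0.0008, 0, 0, 0, 0, 0, 0, 0, 0, 0]' > mv.in && python3 drive.py mv.in >/dev/null && python3 ok.py 4
python3 - <<'E'
from h import *
cam('wrist','w7.png')
a=cv2.imread('pics/w6.png');b=cv2.imread('pics/w7.png')
E
```

```text
Z 0.2783 F 3.6 t 11.17
```

```bash
echo '[0, 0, 0.0005, 0, 0, 0, 0, 0, 0, 0, 0, 0]' > mv.in && python3 drive.py mv.in >/dev/null; python3 ok.py 10 && echo '[0, 0, 0.0005, 0, 0, 0, 0, 0, 0, 0, 0, 0]' > mv.in && python3 drive.py mv.in >/dev/null && python3 ok.py 11 && echo '[0, 0, 0.0005, 0, 0, 0, 0, 0, 0, 0, 0, 0]' > mv.in && python3 drive.py mv.in >/dev/null && python3 ok.py 12 && echo '[0, 0, 0.0005, 0, 0, 0, 0, 0, 0, 0, 0, 0]' > mv.in && python3 drive.py mv.in >/dev/null && python3 ok.py 12 && echo '[0, 0, 0.0005, 0, 0, 0, 0, 0, 0, 0, 0, 0]' > mv.in && python3 drive.py mv.in >/dev/null && python3 ok.py 12
```

```text
Z 0.2780 F 6.2 t 11.38
Z 0.2777 F 8.4 t 11.55
Z 0.2775 F 11.3 t 11.72
Z 0.2772 F 12.7 t 11.88
```

```bash
echo '[0, 0, 0.0003, 0, 0, 0, 0, 0, 0, 0, 0, 0]' > mv.in && python3 drive.py mv.in >/dev/null; python3 ok.py 14.7 && echo '[0, 0, 0.0003, 0, 0, 0, 0, 0, 0, 0, 0, 0]' > mv.in && python3 drive.py mv.in >/dev/null && python3 ok.py 15
python3 - <<'E'
from h import *
s=sensors.observe();print(s['tool_pos'],s['tool_rot'],s['contact_force'])
E
```

```text
Z 0.2770 F 13.4 t 12.05
Z 0.2767 F 13.4 t 12.22
[0.43140479 0.02870352 0.27673986] [ 3.13845815 -0.10007975  1.24773743] [-1.9353454  -3.12332684 13.42815685]
```

```bash
echo '[0, 0, 0.0003, 0, 0, 0, 0, 0, 0, 0, 0, 0]' > mv.in && python3 drive.py mv.in >/dev/null; python3 ok.py 15.5 && echo '[0, 0, 0.0003, 0, 0, 0, 0, 0, 0, 0, 0, 0]' > mv.in && python3 drive.py mv.in >/dev/null && python3 ok.py 15.5 && echo '[0, 0, 0.0003, 0, 0, 0, 0, 0, 0, 0, 0, 0]' > mv.in && python3 drive.py mv.in >/dev/null && python3 ok.py 15.5 && echo '[0, 0, 0.0003, 0, 0, 0, 0, 0, 0, 0, 0, 0]' > mv.in && python3 drive.py mv.in >/dev/null && python3 ok.py 15.5
```

```text
Z 0.2765 F 12.8 t 12.38
Z 0.2761 F 12.1 t 12.55
Z 0.2757 F 11.5 t 12.72
Z 0.2753 F 10.3 t 12.88
```

```bash
echo '[0, 0, 0.0006, 0, 0, 0, 0, 0, 0, 0, 0, 0]' > mv.in && python3 drive.py mv.in >/dev/null; python3 ok.py 13 && echo '[0, 0, 0.0006, 0, 0, 0, 0, 0, 0, 0, 0, 0]' > mv.in && python3 drive.py mv.in >/dev/null && python3 ok.py 12 && echo '[0, 0, 0.0006, 0, 0, 0, 0, 0, 0, 0, 0, 0]' > mv.in && python3 drive.py mv.in >/dev/null && python3 ok.py 11 && echo '[0, 0, 0.0006, 0, 0, 0, 0, 0, 0, 0, 0, 0]' > mv.in && python3 drive.py mv.in >/dev/null && python3 ok.py 10 && echo '[0, 0, 0.0006, 0, 0, 0, 0, 0, 0, 0, 0, 0]' > mv.in && python3 drive.py mv.in >/dev/null && python3 ok.py 10 && echo '[0, 0, 0.0006, 0, 0, 0, 0, 0, 0, 0, 0, 0]' > mv.in && python3 drive.py mv.in >/dev/null && python3 ok.py 10
```

```text
Z 0.2745 F 8.0 t 13.05
Z 0.2736 F 5.7 t 13.22
Z 0.2728 F 3.8 t 13.38
Z 0.2717 F -0.6 t 13.55
Z 0.2710 F 0.4 t 13.72
Z 0.2706 F 0.3 t 13.88
```

```bash
echo '[0, 0, 0.0006, 0, 0, 0, 0, 0, 0, 0, 0, 0]' > mv.in && python3 drive.py mv.in >/dev/null; python3 ok.py 3 && echo '[0, 0, 0.0006, 0, 0, 0, 0, 0, 0, 0, 0, 0]' > mv.in && python3 drive.py mv.in >/dev/null && python3 ok.py 3 && echo '[0, 0, 0.0006, 0, 0, 0, 0, 0, 0, 0, 0, 0]' > mv.in && python3 drive.py mv.in >/dev/null && python3 ok.py 3 && echo '[0, 0, 0.0006, 0, 0, 0, 0, 0, 0, 0, 0, 0]' > mv.in && python3 drive.py mv.in >/dev/null && python3 ok.py 3 && echo '[0, 0, 0.0006, 0, 0, 0, 0, 0, 0, 0, 0, 0]' > mv.in && python3 drive.py mv.in >/dev/null && python3 ok.py 3
```

```text
Z 0.2702 F 2.0 t 14.05
Z 0.2697 F 2.2 t 14.22
Z 0.2693 F 5.9 t 14.38
```

The thick end snapped in. Force peaked at 13.4 N, then fell, and it bottomed after 8.8 mm of travel at the press point. Next I'll retreat, turn the tool to clear the tablet, and go to the thin side.

```bash
echo '[0, 0, -0.02, 0, 0, 0, 0, 0, -0.03, 0, 0, 0, 0, 0, 0, 0, -0.1, 0, 0, 0, 0, 0, 0, -0.117, 0, 0, 0, 0, 0, -0.117, 0, 0, 0, 0, 0, -0.117, 0, 0, 0, 0, 0, -0.117, 0, 0, 0, 0, 0, -0.117]' > mv.in && python3 drive.py mv.in; echo '[0, 0, 0, 0, 0, -0.117, 0, 0, 0, 0, 0, 0, 0, 0, 0, 0, 0, 0]' > mv.in && python3 drive.py mv.in
python3 - <<'E'
from h import *
s=sensors.observe();p=s['tool_pos'];y=s['tool_rot'][2];print(p,s['tool_rot'])
for k in (.030,.050):
    d=np.array([.4466,.0758])+k*np.array([np.cos(1.247),np.sin(1.247)])-p[:2];print(k,d@[np.cos(y),np.sin(y)],d@[np.sin(y),-np.cos(y)])
E
```

```text
time: 15.05
tool_pos: [0.4294, 0.0249, 0.3185]
tool_rot: [-3.141, -0.0, 1.838]
contact_force: [0.1, 0.7, -0.3]
opening: 0.0005
grip_force: 0.0
time: 15.3
tool_pos: [0.4294, 0.0249, 0.3186]
tool_rot: [-3.141, -0.0, 1.946]
contact_force: [-0.6, 0.3, -1.1]
opening: 0.0005
grip_force: 0.0
[0.429438   0.02489184 0.31855505] [-3.14137062e+00 -1.04736389e-04  1.94579412e+00]
0.03 0.06405309462357574 0.05391439196354871
0.05 0.0793654642488678 0.06678029016221457
```

```bash
echo '[0.027, 0.0227, 0, 0, 0, 0, 0.027, 0.0227, 0, 0, 0, 0, 0.027, 0.0227, 0, 0, 0, 0, 0, 0, 0, 0.0644, -0.0765, 0, 0, 0, 0, 0, 0, 0, 0, 0, 0, 0, 0, 0]' > mv.in && python3 drive.py mv.in; echo '[0, 0, 0.01, 0, 0, 0, 0, 0, 0.01, 0, 0, 0, 0, 0, 0.01, 0, 0, 0, 0, 0, 0, 0, 0, 0]' > mv.in && python3 drive.py mv.in
python3 - <<'E'
from h import *
from scipy.spatial.transform import Rotation as R
s=sensors.observe();z=R.from_euler('xyz',s['tool_rot']).as_matrix()[:,2]
x=np.array([np.cos(1.247),np.sin(1.247)]);t=np.array([np.sin(1.247),-np.cos(1.247)])
q=s['tool_pos']+.178*z;d=q[:2]-[.4466,.0758];print(q,'along',d@x,'across',d@t,'z',z[:2]@x,z[:2]@t)
E
```

```text
time: 15.8
tool_pos: [0.4627, 0.1258, 0.3183]
tool_rot: [-3.077, 0.075, 1.951]
contact_force: [-0.0, -0.2, 0.7]
opening: 0.0006
grip_force: 0.0
time: 16.13
tool_pos: [0.4611, 0.1213, 0.2874]
tool_rot: [-3.075, 0.074, 1.949]
contact_force: [-0.3, -0.5, -0.4]
opening: 0.0005
grip_force: 0.0
[0.45491405 0.10476851 0.11027624] along 0.03010840366158748 across -0.00133484807979619 z -0.0991320940552879 -0.0031963218118237673
```

```bash
echo '[0, 0, 0.004, 0, 0, 0, 0, 0, 0.003, 0, 0, 0, 0, 0, 0, 0, 0, 0]' > mv.in && python3 drive.py mv.in >/dev/null; python3 ok.py 3 && echo '[0, 0, 0.001, 0, 0, 0, 0, 0, 0, 0, 0, 0]' > mv.in && python3 drive.py mv.in >/dev/null && python3 ok.py 3 && echo '[0, 0, 0.001, 0, 0, 0, 0, 0, 0, 0, 0, 0]' > mv.in && python3 drive.py mv.in >/dev/null && python3 ok.py 3 && echo '[0, 0, 0.001, 0, 0, 0, 0, 0, 0, 0, 0, 0]' > mv.in && python3 drive.py mv.in >/dev/null && python3 ok.py 3 && echo '[0, 0, 0.001, 0, 0, 0, 0, 0, 0, 0, 0, 0]' > mv.in && python3 drive.py mv.in >/dev/null && python3 ok.py 3&& echo '[0, 0, 0.001, 0, 0, 0, 0, 0, 0, 0, 0, 0]' > mv.in && python3 drive.py mv.in >/dev/null && python3 ok.py 3&& echo '[0, 0, 0.001, 0, 0, 0, 0, 0, 0, 0, 0, 0]' > mv.in && python3 drive.py mv.in >/dev/null && python3 ok.py 3
```

```text
Z 0.2818 F 0.0 t 16.38
Z 0.2811 F -0.6 t 16.55
Z 0.2800 F -0.5 t 16.72
Z 0.2788 F -0.2 t 16.88
Z 0.2778 F -0.2 t 17.05
Z 0.2768 F -0.2 t 17.22
Z 0.2758 F -0.1 t 17.38
```

```bash
echo '[0, 0, 0.0007, 0, 0, 0, 0, 0, 0, 0, 0, 0]' > mv.in && python3 drive.py mv.in >/dev/null; python3 ok.py 3 && echo '[0, 0, 0.0007, 0, 0, 0, 0, 0, 0, 0, 0, 0]' > mv.in && python3 drive.py mv.in >/dev/null && python3 ok.py 3 && echo '[0, 0, 0.0007, 0, 0, 0, 0, 0, 0, 0, 0, 0]' > mv.in && python3 drive.py mv.in >/dev/null && python3 ok.py 3 && echo '[0, 0, 0.0007, 0, 0, 0, 0, 0, 0, 0, 0, 0]' > mv.in && python3 drive.py mv.in >/dev/null && python3 ok.py 3 && echo '[0, 0, 0.0007, 0, 0, 0, 0, 0, 0, 0, 0, 0]' > mv.in && python3 drive.py mv.in >/dev/null && python3 ok.py 3
```

```text
Z 0.2751 F -0.6 t 17.55
Z 0.2745 F 0.1 t 17.72
Z 0.2741 F 3.4 t 17.88
```

```bash
echo '[0, 0, 0.0005, 0, 0, 0, 0, 0, 0, 0, 0, 0]' > mv.in && python3 drive.py mv.in >/dev/null; python3 ok.py 10 && echo '[0, 0, 0.0005, 0, 0, 0, 0, 0, 0, 0, 0, 0]' > mv.in && python3 drive.py mv.in >/dev/null && python3 ok.py 11 && echo '[0, 0, 0.0005, 0, 0, 0, 0, 0, 0, 0, 0, 0]' > mv.in && python3 drive.py mv.in >/dev/null && python3 ok.py 11 && echo '[0, 0, 0.0004, 0, 0, 0, 0, 0, 0, 0, 0, 0]' > mv.in && python3 drive.py mv.in >/dev/null && python3 ok.py 12.5 && echo '[0, 0, 0.0003, 0, 0, 0, 0, 0, 0, 0, 0, 0]' > mv.in && python3 drive.py mv.in >/dev/null && python3 ok.py 13.5 && echo '[0, 0, 0.0003, 0, 0, 0, 0, 0, 0, 0, 0, 0]' > mv.in && python3 drive.py mv.in >/dev/null && python3 ok.py 14
```

```text
Z 0.2738 F 7.0 t 18.05
Z 0.2736 F 8.9 t 18.22
Z 0.2734 F 9.9 t 18.38
Z 0.2731 F 11.6 t 18.55
Z 0.2729 F 11.9 t 18.72
Z 0.2727 F 11.9 t 18.88
```

```bash
echo '[0, 0, 0.0003, 0, 0, 0, 0, 0, 0, 0, 0, 0]' > mv.in && python3 drive.py mv.in >/dev/null; python3 ok.py 14.8 && echo '[0, 0, 0.0003, 0, 0, 0, 0, 0, 0, 0, 0, 0]' > mv.in && python3 drive.py mv.in >/dev/null && python3 ok.py 14.8 && echo '[0, 0, 0.0003, 0, 0, 0, 0, 0, 0, 0, 0, 0]' > mv.in && python3 drive.py mv.in >/dev/null && python3 ok.py 14.8 && echo '[0, 0, 0.0003, 0, 0, 0, 0, 0, 0, 0, 0, 0]' > mv.in && python3 drive.py mv.in >/dev/null && python3 ok.py 14.8 && echo '[0, 0, 0.0003, 0, 0, 0, 0, 0, 0, 0, 0, 0]' > mv.in && python3 drive.py mv.in >/dev/null && python3 ok.py 14.8
```

```text
Z 0.2724 F 11.0 t 19.05
Z 0.2720 F 11.1 t 19.22
Z 0.2716 F 9.5 t 19.38
Z 0.2711 F 7.6 t 19.55
Z 0.2707 F 5.9 t 19.72
```

```bash
echo '[0, 0, 0.0006, 0, 0, 0, 0, 0, 0, 0, 0, 0]' > mv.in && python3 drive.py mv.in >/dev/null; python3 ok.py 12 && echo '[0, 0, 0.0006, 0, 0, 0, 0, 0, 0, 0, 0, 0]' > mv.in && python3 drive.py mv.in >/dev/null && python3 ok.py 10 && echo '[0, 0, 0.0006, 0, 0, 0, 0, 0, 0, 0, 0, 0]' > mv.in && python3 drive.py mv.in >/dev/null && python3 ok.py 10 && echo '[0, 0, 0.0006, 0, 0, 0, 0, 0, 0, 0, 0, 0]' > mv.in && python3 drive.py mv.in >/dev/null && python3 ok.py 5 && echo '[0, 0, 0.0006, 0, 0, 0, 0, 0, 0, 0, 0, 0]' > mv.in && python3 drive.py mv.in >/dev/null && python3 ok.py 4 && echo '[0, 0, 0.0006, 0, 0, 0, 0, 0, 0, 0, 0, 0]' > mv.in && python3 drive.py mv.in >/dev/null && python3 ok.py 4 && echo '[0, 0, 0.0006, 0, 0, 0, 0, 0, 0, 0, 0, 0]' > mv.in && python3 drive.py mv.in >/dev/null && python3 ok.py 4 && echo '[0, 0, 0.0006, 0, 0, 0, 0, 0, 0, 0, 0, 0]' > mv.in && python3 drive.py mv.in >/dev/null && python3 ok.py 4 && echo '[0, 0, 0.0006, 0, 0, 0, 0, 0, 0, 0, 0, 0]' > mv.in && python3 drive.py mv.in >/dev/null && python3 ok.py 4
```

```text
Z 0.2697 F 3.8 t 19.88
Z 0.2684 F -0.0 t 20.05
Z 0.2677 F -0.2 t 20.22
Z 0.2672 F 0.1 t 20.38
Z 0.2667 F 0.0 t 20.55
Z 0.2662 F 0.3 t 20.72
Z 0.2657 F 1.1 t 20.88
Z 0.2654 F 3.5 t 21.05
Z 0.2652 F 7.9 t 21.22
```

Both ends went past the rollers and bottomed, with peaks of 13.4 N and 11.9 N. I'll retreat and check.

```bash
echo '[0, 0, -0.02, 0, 0, 0, 0, 0, -0.04, 0, 0, 0, 0, 0, 0, -0.0644, 0.0765, 0, -0.03, 0, -0.02, 0, 0, 0, -0.035, 0, -0.02, 0, 0, 0, -0.035, 0, -0.02, 0, 0, 0, 0, 0, 0, 0, 0, 0, 0, 0, 0, 0, 0, 0]' > mv.in && python3 drive.py mv.in
python3 - <<'E'
from h import *
cam('wrist','w8.png');cam('scene','s8.png')
S=cv2.imread('pics/s8.png')[220:370,210:350]
cv2.imwrite('pics/z8.png',np.hstack([cv2.imread('pics/w8.png')[0:320,80:560],cv2.resize(S,(300,320),interpolation=cv2.INTER_CUBIC)]))
E
```

```text
time: 21.88
tool_pos: [0.5004, 0.0315, 0.3848]
tool_rot: [3.14, 0.001, 1.946]
contact_force: [-0.9, -0.0, -0.9]
opening: 0.0006
grip_force: 0.0
```

View pics/z8.png

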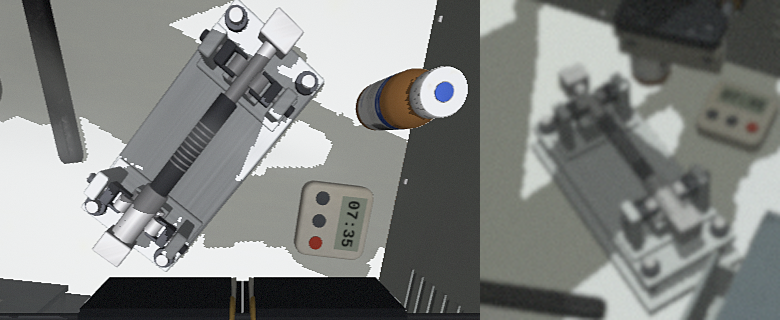

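The spindle lies seated, with the rollers closed over both journals: thick at about (135,215), thin at about (255,65). The timer at (335,220) hasn't moved and the arm is clear, so I'm handing in.

```bash
python3 -c "
from cell import robot, eyes, sensors
print(robot.hand_in())"
```

```text
the job is handed in; nothing more can be done
None
```

I handed the job in at about 22 s: the spindle lies in both saddles, each end pressed in separately with readings peaking near 13.4 N (thick) and 11.9 N (thin), and by force and travel both bottomed level with the carriage not pushed down; it is released, and the timer was left untouched.

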